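Centre-punch a drawer front for its new pull

ROBOT

A 6-joint arm with a two-finger parallel gripper is mounted at the origin on the work surface. World frame = base frame: x ahead of the robot, y to its left, z up, the work surface at z = 0. Lengths are in mm, angles in rad, forces in N, time in s.
With the tool pointing down it reaches from about 350 to 775 mm from the base axis. Payload 7.3 kg.
Tool frame: the origin (TCP) lies midway between the tips of the shut fingers; the grasp point (between the pads) lies 19 mm behind it; z points along the fingers, x is the direction in which the jaws open and shut, and the axes are right-handed (so a half turn about z gives the same grasp; the last joint's range is limited). The gripper opens to 92 mm and grips with 3 to 60 N. Pads are 19 mm wide; open, the fingers measure 130 mm over their backs; the gripper's body (75 mm by 190 mm) begins 47 mm behind the grasp point.
Start: joints at [-0.146, 0.342, 1.524, -0, 1.275, -0.146], TCP at [525.019, 0.019, 226.741] pointing down, gripper open.
Joint ranges: [-2.53, 2.53], [-0.77, 2.02], [0.04, 2.7], [-1, 4.14], [0.28, 2.66], [-3.11, 3.11]. Speed limits (rad/s): [2.57, 2.57, 3.14, 3.14, 3.14, 3.14].

INTERFACE

Orientations are given as [roll, pitch, yaw] about the fixed x, y, z axes, in that order (R = Rz(yaw) Ry(pitch) Rx(roll)).
In Python, from plant import bot gives the robot as it stands.
- The arm moves only by the shell command python3 -m pendant 'ROWS' [OPENING]. ROWS is JSON, a list of rows, each an object with "linear": the shift along the world's x, y, z in mm, a list of three; "twist": the turn about the world's z in degrees. In form: [{"linear": [x, y, z], "twist": twist}, ...]. A call has 1 to 20 rows; each row is the pose to reach, as a shift and turn from the pose commanded when the call began; what a row does not reach only later rows make up. A row lasts 1/8 s, in which the tool goes at most 62.5 mm and 10.7 degrees, less where a joint would pass 70% of its speed; a pose out of reach is approached as far as the arm can. A call with a gripper value outside its range is refused whole. OPENING is the closure in counts, from 0 (fully open) to 255 (shut), set as the call begins (- or left out, the last holds). The fingers move at their own pace and stop on an object; the grip force is fixed at half the most. Time passes only in rows, so rows that repeat a pose let the fingers close. It gives the time, the measured TCP pose, the force and the opening at its end, in the units of the state.
- bot.get_obs(): the state, without advancing time (a new reading comes with each control period).
- bot.capture(name): name is "scene" or "side" or "wrist"; returns a dict with "frame" (384x512x3 uint8, blue, green, red), "z_map" (384x512 float32, mm along the optical axis (not along the pixel's ray), 0 where there is no reading), "fx", "fy", "cx", "cy" (pixels), "k1" (the pictures are not rectified: a ray, as slopes to the right and down, at radius r is drawn at 1 + k1 r^2 times it, then the intrinsics apply), "rvec" (rotation vector, rad) and "tvec" (3), from world to camera coordinates, as OpenCV has them. Camera axes: x right, y down, z forward; pixel columns grow to the right and rows downward; lengths in mm; the calibration is good to about 2 mm. A picture is of the moment at which its call begins.
- bot.close_job(): hands the job in, once; it reports no verdict.
The state is a dict: "time": time; "joint_positions": joint angles; "dq": joint speeds; "tau": joint torques, N m; "tool_pos": TCP position; "tcp_rot": TCP orientation; "contact_force": force on the tool from outside, world axes, zero at the start; "moment": the same for the moment, N m; "grip_width": finger opening in mm.
Only numpy, scipy, OpenCV 4.12 (cv2) and the standard library are available. Lean on these libraries where they do the work, as an engineer would, in place of code of your own. Each camera call takes 0.05 s, during which the arm holds its last target. There are 200 camera calls.

TASK

Take the brass automatic centre punch out of its wooden block, put its nose down into the red-ringed guide hole of the marking template, and press it straight down on the drawer front until its spring trips with a snap, without ramming it hard. Then put the punch back upright in its block, fully home, let go, and leave the loose pull handle, the screwdriver and the mug where they are.

Things in the scene. Friction and masses are not known exactly. Their poses are not given: they have to be found in the camera images.
- punch_grip (a point): centre of the brass handle (22 mm diameter, from 30 mm below to 30 mm above this point) of the loose automatic centre punch, about 155 g, 128 mm long, round about its own z axis. A red end cap (20 mm) ends 38 mm above; the handle's flat lower shoulder is 30 mm below. It starts upright, tip down, in the wooden block, its shoulder resting on the block's top.
- punch_tip (a point): point of the punch's pin, 90 mm below punch_grip while the pin is out. Below the shoulder come a steel nose (10 mm diameter, 42 mm long, its last 9 mm tapering to 6.4 mm) and then the pin (5 mm diameter, pointed, standing 18 mm out of the nose at rest)
- pin (a joint): how far the pin is pushed up into the nose, m: 0 fully out, 0.011 at its hard stop. The force needed climbs from about 5 N to a peak of about 11 N at 5 to 6 mm; there the spring trips, the force falls to about 5 N at 9 to 10 mm, and past 11 mm the hard stop makes it rise steeply. Tripped from 7 mm on. It springs back out when unloaded.
- template: fixed aluminium marking template, a bridge 56 mm (its x) by 200 mm (its y), 60 mm high, standing astride the white drawer front. Its origin is at worktop level under the guide hole; two dark screw heads, 18 mm wide and 5 mm high, lie on its top 89 mm either side of the hole.
- guide (a point): centre of the mouth of the guide hole on the template's top, red ring around it (27 mm over all, 2 mm high). Vertical through hole, 13 mm diameter, 18 mm deep, rim chamfered 2 mm. The rigid drawer front lies 30 to 44 mm under this point, different each time and not measured: feel for it with the punch. Over 30 N on the pin, or between punch and template, does damage.
- stand_hole (a point): centre of the mouth of the hole in the top of the fixed wooden block (62 x 62 mm, 66 mm high); vertical through hole, 13 mm diameter, rim chamfered 2 mm. Punch fully home: its shoulder flat on the block, punch_grip 30 mm above this point.
- pull_mid (a point): centre of a loose white plastic pull handle (116 x 14 x 30 mm, long axis its x) lying on the drawer front beyond the template; to be left alone
- driver: loose screwdriver lying on the worktop on one side of the wooden block; to be left alone
- mug_mid (a point): centre of a loose blue mug (76 mm wide, 85 mm high, handle at its +y) near the wooden block; to be left alone
Things that resemble listed ones, but are neither listed nor needed, are in the scene too. Several things look just like the part that bears stand_hole: the one meant starts farthest to the robot's left.

How it is judged (in metres and radians):
On the way, in this order (a step that is already met when the one before it is completed fails the run):
1. the nose of the punch is in the template's guide hole (horizontal distance between punch_tip and guide below 0.004 m and z of punch_tip in the frame of guide below -0.02 m and value of joint pin below 0.004 m), for 0.05 s.
2. pressed straight down in the guide until the spring trips (value of joint pin above 0.007 m and horizontal distance between punch_tip and guide below 0.003 m and z of punch_tip in the frame of guide below -0.026 m and angle between punch_grip's own z axis and vertical below 0.12 rad), for 0.02 s.
At the end, for the whole second after the job is handed in: the punch stands in its wooden block upright (within 0.1 rad), its handle centre within 6 mm of the hole's axis and 30 mm (+-3 mm) above the hole's mouth, the pin sprung out again (under 2 mm in), nothing touched by the robot (horizontal distance between punch_grip and stand_hole below 0.006 m and z of punch_grip in the frame of stand_hole between 0.027 and 0.033 m and angle between punch_grip's own z axis and vertical below 0.1 rad and value of joint pin below 0.002 m).
It fails at once if more than 30 N on the punch's pin (rammed) (contact force between pin and anything else above 30 N).
It fails at once if more than 30 N between punch and template (contact force between punch and template above 30 N).
It fails at once if the loose pull handle moved more than 15 mm (distance of pull_mid from where it was at the start of the episode above 0.015 m).
It fails at once if the screwdriver moved more than 15 mm (distance of driver from where it was at the start of the episode above 0.015 m).
It fails at once if the mug moved more than 15 mm (distance of mug_mid from where it was at the start of the episode above 0.015 m).
It also fails if it takes over 54 s, if anything falls off the work surface, if the arm or the gripper's body presses on something with over 40 N, if the wrist force passes 120 N, or if a joint passes its speed limit or range.

## Working session

There is one attempt and no reset: what is moved stays moved. The work goes in short steps, Python scripts to look and compute and a shell command to move; the robot and the scene stay as the last step left them, time stands still between calls to the robot, and variables do not carry over. Pictures are saved under pics/ and viewed, about 8 in all and at most 12, crops included, and the job is handed in when it is done.

```bash
ls; mkdir -p pics; cat > h.py <<'E'
import numpy as np, cv2
from plant import bot
def cap(n):
    c=bot.capture(n); c['R']=cv2.Rodrigues(np.array(c['rvec'],float))[0]; c['t']=np.array(c['tvec'],float).reshape(3); return c
def world(c,u,v,z=None,depth=None):
    """pixel arrays -> world, by depth map, or by plane world-z=z"""
    u=np.atleast_1d(np.asarray(u,float)); v=np.atleast_1d(np.asarray(v,float))
    x=(u-c['cx'])/c['fx']; y=(v-c['cy'])/c['fy']; a,b=x.copy(),y.copy()
    for _ in range(10):
        s=1+c['k1']*(a*a+b*b); a,b=x/s,y/s
    d=np.stack([a,b,np.ones_like(a)],-1)@c['R']; o=-c['R'].T@c['t']
    if z is not None: k=(z-o[2])/d[:,2]
    else: k=c['z_map'][v.round().astype(int),u.round().astype(int)] if depth is None else depth
    return o+d*np.asarray(k)[:,None]
def cloud(c):
    v,u=np.mgrid[:384,:512]; return world(c,u.ravel(),v.ravel()).reshape(384,512,3)
E
python3 - <<'E'
from h import *
print(bot.get_obs())
for n in('scene','side','wrist'):
    c=cap(n); np.save(f'{n}0.npy',c,allow_pickle=True); cv2.imwrite(f'pics/{n}0.png',c['frame'] if n!='scene' else cv2.resize(c['frame'],(800,600)))
    print(n,-c['R'].T@c['t'],c['R'][2])
a,b=[cv2.imread(f'pics/{n}0.png') for n in('side','wrist')]
cv2.imwrite('pics/sw.png',cv2.resize(np.hstack([a,b]),(800,300)))
E
```

```text
pics
{'time': 0.0, 'joint_positions': array([-1.46010322e-01,  3.42698024e-01,  1.52502680e+00,  1.33647171e-05,
        1.27538866e+00, -1.46021351e-01]), 'dq': array([ 1.32049165e-03,  1.56150354e-03,  4.08310335e-04, -1.67943340e-03,
        8.98302161e-05,  2.01126829e-04]), 'tau': array([ 7.61924657e-04, -4.31245601e+01, -2.44219762e+01,  7.17750052e-02,
        5.59406646e-02, -1.04314388e-04]), 'tool_pos': array([5.24591509e+02, 8.10215163e-02, 2.26054367e+02]), 'tcp_rot': array([-3.14135872e+00,  1.50278498e-03,  7.30417447e-06]), 'contact_force': array([-0.53320248, -0.02516219,  0.35450911]), 'moment': array([-0.00253376, -0.0056436 , -0.00922609]), 'grip_width': 91.96868378535704}
scene [993.6711651   70.73144369 871.58590857] [-0.48984844 -0.11334288 -0.86440841]
side [   4.77328991 -686.05167732  718.46062737] [ 0.51046495  0.60789072 -0.60818945]
wrist [524.47259194  79.00156881 383.9233045 ] [ 3.76831795e-05 -2.87354212e-01 -9.57824387e-01]
```

View pics/scene0.png

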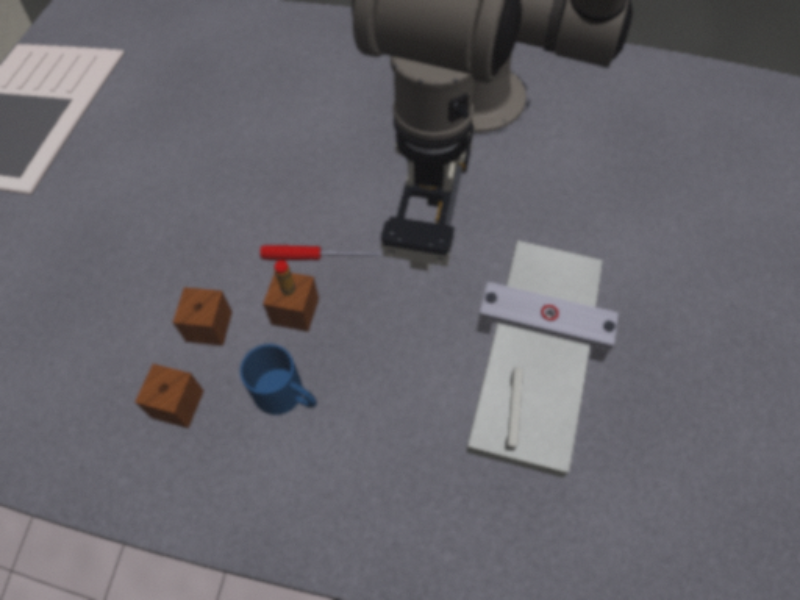

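View pics/sw.png

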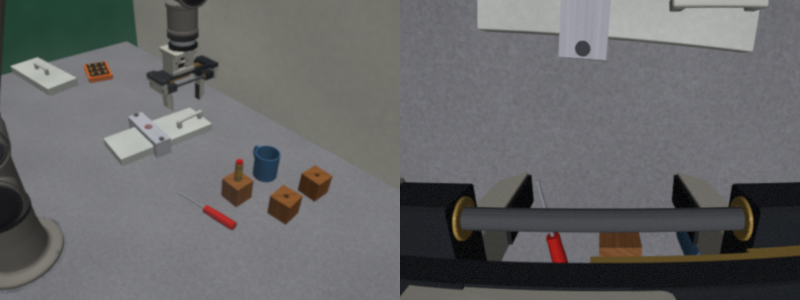

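The scene camera faces the robot, so image right is +y. The punch is upright in the block at (290,300), which is the leftmost block for the robot. The template's ring is at (549,312), with screws at (490,297) and (609,325). The mug is at (275,380) and the driver at (290,252).

```bash
python3 - <<'E'
from h import *
for n in('scene','side'):
    c=np.load(n+'0.npy',allow_pickle=True).item(); P=cloud(c); f=c['frame'].astype(int); b,g,r=f[...,0],f[...,1],f[...,2]
    red=((r>110)&(r-g>70)&(r-b>70)).astype(np.uint8)
    k,l,s,ce=cv2.connectedComponentsWithStats(cv2.dilate(red,np.ones((2,2))))
    for i in range(1,k):
        if s[i,4]>8: 
            m=(l==i)&(red>0); p=P[m]; print(n,'red',s[i],p.mean(0).round(1),p.min(0).round(),p.max(0).round())
            if abs(np.median(p[:,2])-61)<6:
                v,u=np.nonzero(m); print(' ring plane', world(c,[(u.min()+u.max())/2],[(v.min()+v.max())/2],62), np.mean(world(c,u,v,62),0))
    brown=(r-b>35)&(r<190)&(P[...,2]>60)&(P[...,2]<71)
    k,l,s,ce=cv2.connectedComponentsWithStats(brown.astype(np.uint8))
    for i in range(1,k):
        if s[i,4]>60:
            p=P[l==i]; rc=cv2.minAreaRect(p[:,:2].astype(np.float32)); print(n,'block',s[i],p[:,2].mean(),rc)
    bl=(b-r>40)&(P[...,2]>5); p=P[bl]; print(n,'mug',p.min(0),p.max(0))
    br=(P[...,2]>70)&(P[...,2]<150)&(r-b>20)&(P[...,1]<-60)&(P[...,0]>200); p=P[br]; print(n,'punch',p.mean(0),p.min(0),p.max(0))
    tp=(P[...,2]>55)&(P[...,2]<64)&(P[...,1]>0)&(P[...,0]>300); p=P[tp]; print(n,'templ',len(p),p.mean(0),cv2.minAreaRect(p[:,:2].astype(np.float32)))
c=np.load('scene0.npy',allow_pickle=True).item()
S=1.5625
w=lambda u,v,z:world(c,[u/S],[v/S],z)[0].round(1)
print('screws',w(490,297,64),w(609,325,64),'ring',w(549,312,62),'cap',w(281,266,134))
cv2.imwrite('pics/c1.png',np.hstack([cv2.resize(c['frame'][155:215,160:210],(400,480),interpolation=2),cv2.resize(c['frame'][175:225,330:372],(400,480),interpolation=2)]))
E
```

```text
scene red [167 157  39   9 311] [ 459.5 -234.9   33.2] [ 438. -288.   14.] [994.  71. 872.]
scene red [176 166   9   9  69] [ 549.1 -204.8  131.2] [ 464. -255.    9.] [ 559. -196.  136.]
scene block [169 175  32  25 475] 66.07324590701641 ((549.8619384765625, -204.3450927734375), (62.96755599975586, 62.85271453857422), 0.17873403429985046)
scene block [111 184  31  26 597] 65.75160655065235 ((604.3551025390625, -331.7671203613281), (63.760475158691406, 62.549503326416016), 3.8393795490264893)
scene block [ 87 233  36  32 721] 65.67679588782867 ((738.518798828125, -333.5616455078125), (64.82288360595703, 62.73543930053711), 87.83961486816406)
scene mug [ 651.02433712 -227.38642885    5.00473632] [ 723.257526   -122.84771018   87.44082026]
scene punch [ 554.85095834 -201.53737927  110.50261671] [ 536.40956569 -214.7301965    70.09990554] [ 579.08502205 -174.21394609  135.87523078]
scene templ 2143 [532.94261429 178.9743614   59.80733389] ((598.5050048828125, 176.75399780273438), (200.6459503173828, 243.68905639648438), 86.10918426513672)
side red [108  83  13  19  81] [566.6 795.6  26.
[... 554 characters left out ...]
.3661880493164, 64.18528747558594), 0.34628063440322876)
side block [346 237  41  32 705] 65.91819356115487 ((602.5968017578125, -331.2081604003906), (65.43270111083984, 63.410804748535156), 5.767335891723633)
side mug [   4.77328991 -686.05167732    9.41277682] [ 720.41048677 -125.83981057  718.46062737]
side punch [ 544.67112512 -209.17966781  106.61913038] [ 536.62880989 -338.36274774   70.04700089] [ 589.87740834 -194.04669479  136.52664852]
side templ 1696 [802.45040068 447.57903755  60.32498074] ((939.8544311523438, 974.9365234375), (1947.945068359375, 1112.6025390625), 89.98716735839844)
screws [500.8  93.9  64. ] [513.1 272.5  64. ] ring [507.7 183.3  62. ] cap [ 551.4 -202.7  134. ]
```

```bash
python3 -m pendant '[{"linear":[6,-50,0],"twist":0},{"linear":[12,-100,0],"twist":0},{"linear":[18,-150,0],"twist":0},{"linear":[23,-205,-10],"twist":0},{"linear":[23,-205,-27],"twist":0},{"linear":[23,-205,-27],"twist":0},{"linear":[23,-205,-27],"twist":0}]' 0
python3 - <<'E'
from h import *
c=cap('wrist'); np.save('w1.npy',c,allow_pickle=True); o=bot.get_obs(); print(o['tool_pos'],o['contact_force'])
P=cloud(c); f=c['frame'].astype(int); b,g,r=f[...,0],f[...,1],f[...,2]
red=(r>110)&(r-g>70)&(r-b>70)&(P[...,2]>110)&(P[...,2]<150); p=P[red]; print(len(p),p.min(0),p.max(0),np.median(p,0))
top=red&(P[...,2]>131); p=P[top]; print('captop',cv2.minEnclosingCircle(p[:,:2].astype(np.float32)) if len(p) else None)
bt=(r-b>35)&(P[...,2]>62)&(P[...,2]<70); p=P[bt]; print('block',cv2.minAreaRect(p[:,:2].astype(np.float32)))
cv2.imwrite('pics/w1.png',c['frame'])
E
```

```text
time: 1.02
tool_pos: [548.2, -204.5, 200.2]
tcp_rot: [3.141, -0.0, 0.001]
contact_force: [-0.2, -0.2, 0.7]
grip_width: 92.1
[ 548.38762268 -204.40403282  200.53122292] [ 0.18922852 -0.85443202  0.27433428]
594 [ 540.25651915 -212.30020421  125.23298233] [ 560.05113342 -192.89029795  135.66442718] [ 550.24077585 -201.71004689  133.59137162]
captop ((550.2412719726562, -202.48731994628906), 9.834439277648926)
block ((576.0507202148438, -266.41326904296875), (78.78126525878906, 217.28573608398438), 22.219486236572266)
```

View pics/c1.png

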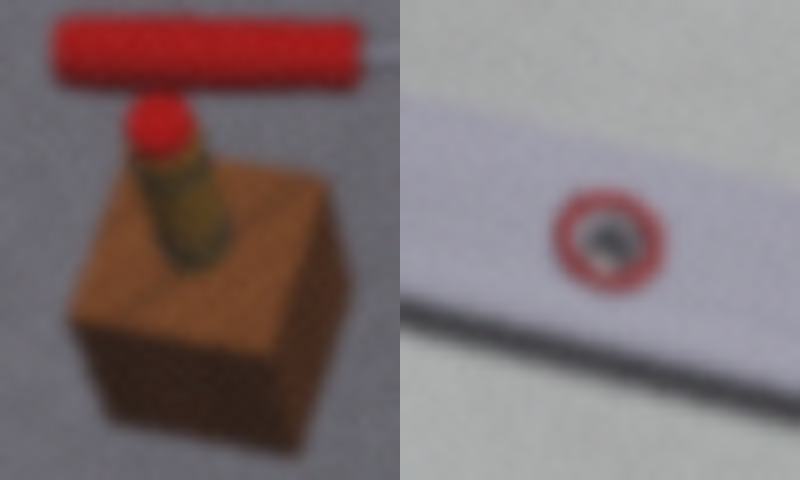

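View pics/w1.png

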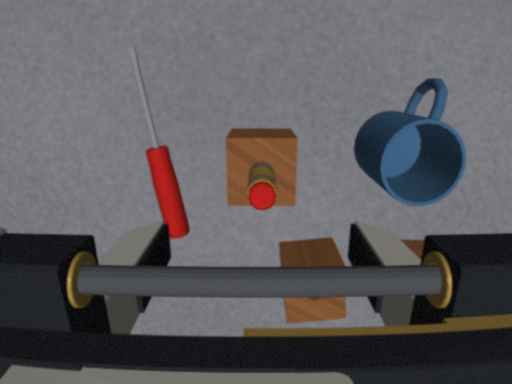

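The punch cap is at (262,195), the block top spans columns 226–297 and rows 137–205, and the driver and mug are clear of the finger path. The punch axis is about (549.5, -204). I'll descend and grip.

```bash
python3 -m pendant '[{"linear":[1,0.5,-40],"twist":0},{"linear":[1,0.5,-80],"twist":0},{"linear":[1,0.5,-110],"twist":0},{"linear":[1,0.5,-120],"twist":0},{"linear":[1,0.5,-120],"twist":0},{"linear":[1,0.5,-120],"twist":0}]' 0
python3 -m pendant '[{"linear":[0,0,0],"twist":0},{"linear":[0,0,0],"twist":0},{"linear":[0,0,0],"twist":0},{"linear":[0,0,0],"twist":0},{"linear":[0,0,0],"twist":0},{"linear":[0,0,0],"twist":0},{"linear":[0,0,0],"twist":0},{"linear":[0,0,0],"twist":0}]' 255
```

```text
time: 1.82
tool_pos: [550.0, -204.8, 81.4]
tcp_rot: [3.14, -0.003, 0.0]
contact_force: [-0.3, -0.3, 0.7]
grip_width: 91.8
time: 2.82
tool_pos: [549.2, -204.5, 79.8]
tcp_rot: [3.141, -0.0, 0.0]
contact_force: [0.0, 1.5, -0.3]
grip_width: 20.8
```

```bash
python3 -m pendant '[{"linear":[0,0,5],"twist":0},{"linear":[0,0,15],"twist":0},{"linear":[0,0,35],"twist":0},{"linear":[0,0,65],"twist":0},{"linear":[0,0,95],"twist":0},{"linear":[0,0,110],"twist":0},{"linear":[-5,40,110],"twist":0},{"linear":[-10,90,110],"twist":0},{"linear":[-15,140,110],"twist":0},{"linear":[-20,190,110],"twist":0},{"linear":[-25,240,110],"twist":0},{"linear":[-30,290,110],"twist":0},{"linear":[-36,340,110],"twist":0},{"linear":[-40,370,110],"twist":0},{"linear":[-41,387,100],"twist":0},{"linear":[-41,387,90],"twist":0},{"linear":[-41,387,90],"twist":0},{"linear":[-41,387,90],"twist":0},{"linear":[-41,387,90],"twist":0}]'
python3 - <<'E'
from h import *
print(bot.get_obs()['tool_pos'])
for n in('scene','side','wrist'):
    c=cap(n); np.save(n+'2.npy',c,allow_pickle=True); 
    if n=='wrist':
        cv2.imwrite('pics/w2.png',c['frame'])
    else:
        R=c['R']@np.array([508,183,75.])+c['t']; u=int(R[0]/R[2]*c['fx']+c['cx']); v=int(R[1]/R[2]*c['fy']+c['cy']); print(n,u,v)
        cv2.imwrite(f'pics/{n}2.png',cv2.resize(c['frame'][v-35:v+35,u-35:u+35],(400,400),interpolation=cv2.INTER_CUBIC)); print(u-35,v-35)
cv2.imwrite('pics/ss2.png',np.hstack([cv2.imread('pics/scene2.png'),cv2.imread('pics/side2.png')]))
E
```

```text
time: 5.2
tool_pos: [508.5, 181.8, 170.1]
tcp_rot: [-3.142, -0.001, -0.001]
contact_force: [0.2, -0.1, -1.2]
grip_width: 20.9
[508.45030678 181.75698157 170.06347719]
scene 353 197
318 162
side 189 157
154 122
```

View pics/w2.png

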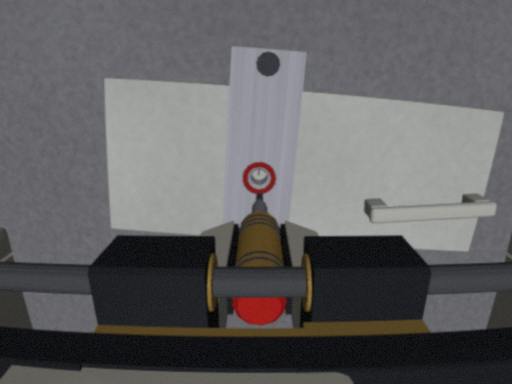

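View pics/ss2.png

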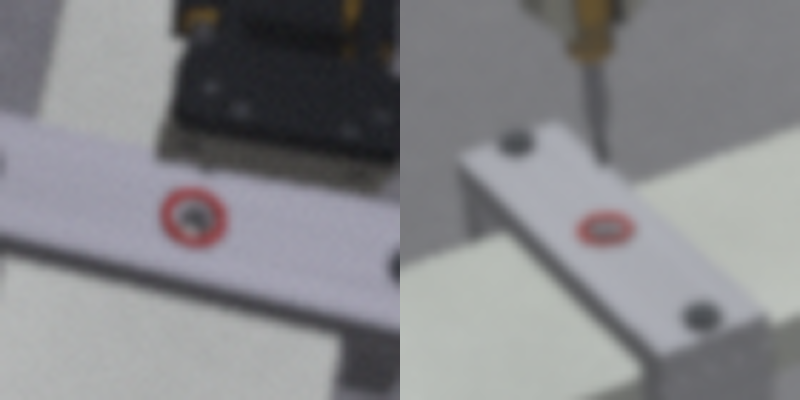

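```bash
python3 - <<'E'
from h import *
L=lambda n:np.load(n+'2.npy',allow_pickle=True).item()
w,s,d=L('wrist'),L('scene'),L('side'); k=70/400
for n,c in(('wrist',w),('scene',s),('side',d)):
    f=c['frame'].astype(int); b,g,r=f[...,0],f[...,1],f[...,2]
    m=(r-g>45)&(r-b>45)
    u0,v0=dict(wrist=(259,179),scene=(352,200),side=(190,162))[n]
    h=20 if n=='wrist' else 9
    v,u=np.nonzero(m[v0-h:v0+h,u0-h:u0+h]); v+=v0-h;u+=u0-h
    e=cv2.fitEllipse(cv2.convexHull(np.stack([u,v],1).astype(np.float32))); print(n,e,world(c,[e[0][0]],[e[0][1]],62))
    v,u=np.mgrid[v0-14:v0+14,u0-14:u0+14]
print('side tip',world(d,[154+204*k-.5],[122+163*k-.5],96))
print('wrist tip',world(w,[260],[197],96))
c=w['frame'][150:220,225:295]; cv2.imwrite('pics/w2c.png',cv2.resize(c,(560,560),interpolation=cv2.INTER_CUBIC))
E
```

```text
wrist ((258.7060852050781, 177.62840270996094), (31.210817337036133, 31.87056541442871), 87.96305084228516) [[508.12096719 186.27211576  62.        ]]
scene ((351.5, 199.5), (8.679975509643555, 10.274568557739258), 115.58434295654297) [[507.1314768  183.55565156  62.        ]]Traceback (most recent call last):
  File "<stdin>", line 10, in <module>
cv2.error: OpenCV(4.12.0) /io/opencv/modules/imgproc/src/shapedescr.cpp:356: error: (-215:Assertion failed) n >= 0 && (depth == CV_32F || depth == CV_32S) in function 'fitEllipseNoDirect'
```

```bash
python3 - <<'E'
from h import *
L=lambda n:np.load(n+'2.npy',allow_pickle=True).item()
w,s,d=L('wrist'),L('scene'),L('side'); k=70/400
print('side ring',world(d,[154+205*k-.5],[122+230*k-.5],62))
print('side tip',world(d,[154+204*k-.5],[122+163*k-.5],96))
print('wrist tip',world(w,[260],[197],96))
c=w['frame'][150:220,225:295]; cv2.imwrite('pics/w2c.png',cv2.resize(c,(560,560),interpolation=cv2.INTER_CUBIC))
E
```

```text
side ring [[506.84014612 185.14193835  62.        ]]
side tip [[511.05077155 187.23727007  96.        ]]
wrist tip [[509.00058863 181.39422637  96.        ]]
```

View pics/w2c.png

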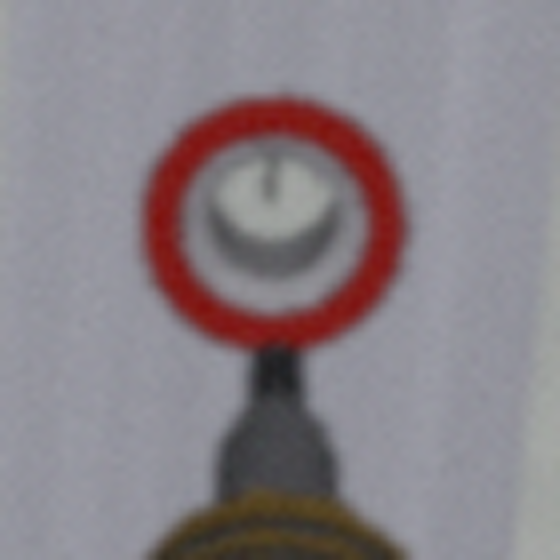

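The wrist view puts the ring at (259,177.5) and the pin end at about (259,193). Averaged over the cameras, the ring is at about (507.4, 185). I'll correct, lower to just above the ring and look again, since parallax is small there.

```bash
python3 -m pendant '[{"linear":[-0.5,1,-8],"twist":0},{"linear":[-1,2,-16],"twist":0},{"linear":[-1,2,-24],"twist":0},{"linear":[-1,2,-26],"twist":0},{"linear":[-1,2,-26],"twist":0},{"linear":[-1,2,-26],"twist":0}]'
python3 - <<'E'
from h import *
print(bot.get_obs()['tool_pos'])
w=cap('wrist');d=cap('side'); np.save('wrist3.npy',w,allow_pickle=True);np.save('side3.npy',d,allow_pickle=True)
a=cv2.resize(w['frame'][150:220,225:295],(400,400),interpolation=cv2.INTER_CUBIC)
b=cv2.resize(d['frame'][130:180,165:215],(400,400),interpolation=cv2.INTER_CUBIC)
cv2.imwrite('pics/ws3.png',np.hstack([a,b]))
E
```

```text
time: 6.1
tool_pos: [507.2, 184.5, 144.0]
tcp_rot: [-3.142, -0.001, -0.0]
contact_force: [-0.5, -0.6, -1.8]
grip_width: 20.8
[507.19892695 184.53889974 143.96015988]
```

View pics/ws3.png

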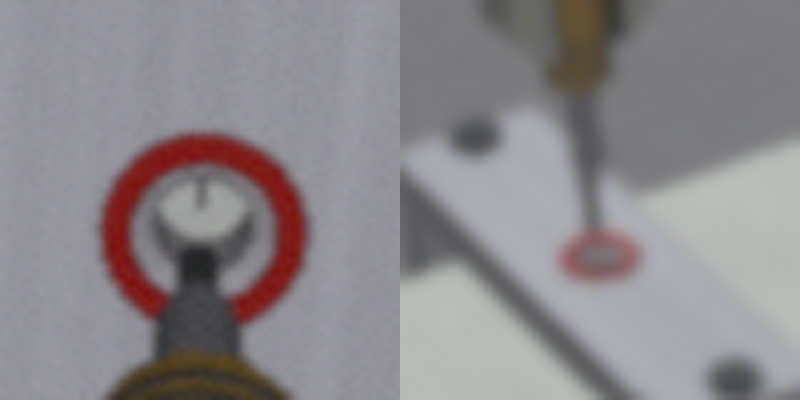

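The wrist view shows the ring centre at crop (205,228) and the pin tip at (200,245). After the roughly 2.6 mm parallax, that is centred to about 0.7 mm. The side view at (597,230) agrees. I'll descend carefully.

```bash
python3 -m pendant '[{"linear":[0.5,0,-2],"twist":0},{"linear":[0.5,0,-5],"twist":0},{"linear":[0.5,0,-8],"twist":0},{"linear":[0.5,0,-11],"twist":0},{"linear":[0.5,0,-14],"twist":0},{"linear":[0.5,0,-14],"twist":0},{"linear":[0.5,0,-14],"twist":0}]'
```

```text
time: 7.08
tool_pos: [507.6, 184.5, 129.8]
tcp_rot: [-3.142, -0.0, 0.0]
contact_force: [-0.3, 0.3, -2.1]
grip_width: 20.6
```

```bash
python3 -m pendant '[{"linear":[0,0,-2],"twist":0},{"linear":[0,0,-4],"twist":0},{"linear":[0,0,-6],"twist":0},{"linear":[0,0,-8],"twist":0},{"linear":[0,0,-10],"twist":0},{"linear":[0,0,-12],"twist":0},{"linear":[0,0,-12],"twist":0},{"linear":[0,0,-12],"twist":0}]'
```

```text
time: 8.07
tool_pos: [507.6, 184.5, 117.8]
tcp_rot: [-3.142, -0.0, -0.0]
contact_force: [0.7, 0.7, -2.2]
grip_width: 20.6
```

```bash
python3 -m pendant '[{"linear":[0,0,-2],"twist":0},{"linear":[0,0,-4],"twist":0},{"linear":[0,0,-6],"twist":0},{"linear":[0,0,-7],"twist":0},{"linear":[0,0,-7],"twist":0},{"linear":[0,0,-7],"twist":0}]'
```

```text
time: 8.82
tool_pos: [507.6, 184.5, 110.8]
tcp_rot: [3.142, -0.0, -0.0]
contact_force: [-0.0, 0.0, -1.4]
grip_width: 20.5
```

```bash
python3 -m pendant '[{"linear":[0,0,-1],"twist":0},{"linear":[0,0,-2],"twist":0},{"linear":[0,0,-3],"twist":0},{"linear":[0,0,-4],"twist":0},{"linear":[0,0,-4],"twist":0},{"linear":[0,0,-4],"twist":0}]'
```

```text
time: 9.57
tool_pos: [507.5, 184.5, 106.8]
tcp_rot: [3.142, -0.0, 0.0]
contact_force: [-0.6, -0.9, -2.2]
grip_width: 20.7
```

```bash
python3 -m pendant '[{"linear":[0,0,-1],"twist":0},{"linear":[0,0,-2],"twist":0},{"linear":[0,0,-3],"twist":0},{"linear":[0,0,-4],"twist":0},{"linear":[0,0,-4],"twist":0},{"linear":[0,0,-4],"twist":0}]'
```

```text
time: 10.32
tool_pos: [507.5, 184.5, 102.8]
tcp_rot: [-3.142, -0.0, -0.0]
contact_force: [-0.3, 0.5, -2.2]
grip_width: 21.0
```

Tip is about 29 mm high with no contact yet. I'll feel downward in 2 mm calls.

```bash
python3 -m pendant '[{"linear":[0,0,-1],"twist":0},{"linear":[0,0,-2],"twist":0},{"linear":[0,0,-2],"twist":0}]'
```

```text
time: 10.7
tool_pos: [507.7, 184.5, 101.1]
tcp_rot: [-3.141, -0.001, -0.0]
contact_force: [-1.0, -0.1, 4.2]
grip_width: 20.4
```

```bash
python3 -m pendant '[{"linear":[0,0,-1],"twist":0},{"linear":[0,0,-2],"twist":0},{"linear":[0,0,-2],"twist":0}]'
```

```text
time: 11.08
tool_pos: [507.8, 184.6, 99.3]
tcp_rot: [-3.141, -0.001, 0.0]
contact_force: [-1.7, -0.6, 6.5]
grip_width: 20.7
```

```bash
python3 -m pendant '[{"linear":[0,0,-1],"twist":0},{"linear":[0,0,-2],"twist":0},{"linear":[0,0,-2],"twist":0}]'
```

```text
time: 11.45
tool_pos: [507.8, 184.6, 97.6]
tcp_rot: [-3.141, -0.001, 0.0]
contact_force: [-2.0, -1.2, 8.9]
grip_width: 21.3
```

```bash
python3 -m pendant '[{"linear":[0,0,-1],"twist":0},{"linear":[0,0,-2],"twist":0},{"linear":[0,0,-2],"twist":0}]'
```

```text
time: 11.82
tool_pos: [507.7, 184.6, 95.2]
tcp_rot: [-3.141, -0.001, 0.0]
contact_force: [-1.6, 1.0, 4.8]
grip_width: 20.6
```

```bash
python3 -m pendant '[{"linear":[0,0,-1],"twist":0},{"linear":[0,0,-1],"twist":0}]'
```

```text
time: 12.08
tool_pos: [507.8, 184.6, 94.4]
tcp_rot: [-3.141, -0.001, -0.0]
contact_force: [-2.0, -0.5, 7.6]
grip_width: 20.5
```

```bash
python3 -m pendant '[{"linear":[0,0,-1],"twist":0},{"linear":[0,0,-1],"twist":0}]'
```

```text
time: 12.32
tool_pos: [507.7, 184.5, 93.0]
tcp_rot: [-3.142, -0.001, -0.0]
contact_force: [-0.3, -1.7, 4.3]
grip_width: 20.5
```

```bash
python3 -m pendant '[{"linear":[0,0,0],"twist":0},{"linear":[0,0,0],"twist":0}]'
```

```text
time: 12.58
tool_pos: [507.7, 184.6, 92.8]
tcp_rot: [-3.142, -0.0, -0.0]
contact_force: [-0.5, 0.2, 3.4]
grip_width: 20.9
```

```bash
python3 -m pendant '[{"linear":[0,0,-0.8],"twist":0},{"linear":[0,0,-0.8],"twist":0}]'
```

```text
time: 12.82
tool_pos: [507.6, 184.5, 91.9]
tcp_rot: [-3.142, -0.0, -0.0]
contact_force: [-0.6, 0.3, 4.3]
grip_width: 21.0
```

The force peaked near 9–10 N and then fell to about 3.5 N, with a travel of about 9–10 mm, so the spring tripped. I'll lift and return over the block.

```bash
python3 -m pendant '[{"linear":[0,0,5],"twist":0},{"linear":[0,0,15],"twist":0},{"linear":[0,0,30],"twist":0},{"linear":[0,0,50],"twist":0},{"linear":[0,0,75],"twist":0},{"linear":[0,0,98],"twist":0},{"linear":[0,-5,98],"twist":0},{"linear":[5,-40,98],"twist":0},{"linear":[10,-90,98],"twist":0},{"linear":[15,-140,98],"twist":0},{"linear":[20,-190,98],"twist":0},{"linear":[25,-240,98],"twist":0},{"linear":[30,-290,98],"twist":0},{"linear":[36,-340,98],"twist":0},{"linear":[40,-370,98],"twist":0},{"linear":[41.5,-389,93],"twist":0},{"linear":[41.5,-389,80],"twist":0},{"linear":[41.5,-389,68],"twist":0},{"linear":[41.5,-389,68],"twist":0},{"linear":[41.5,-389,68],"twist":0}]'
python3 - <<'E'
from h import *
w=cap('wrist');d=cap('side');s=cap('scene')
r=lambda c,y,x,h:cv2.resize(c['frame'][y:y+h,x:x+h],(400,400),interpolation=cv2.INTER_CUBIC)
cv2.imwrite('pics/ws4.png',np.hstack([r(w,130,209,100),r(d,190,270,70)]))
E
```

```text
time: 15.32
tool_pos: [549.3, -203.7, 160.1]
tcp_rot: [3.142, -0.0, 0.001]
contact_force: [0.0, -0.2, -1.5]
grip_width: 20.8
```

View pics/ws4.png

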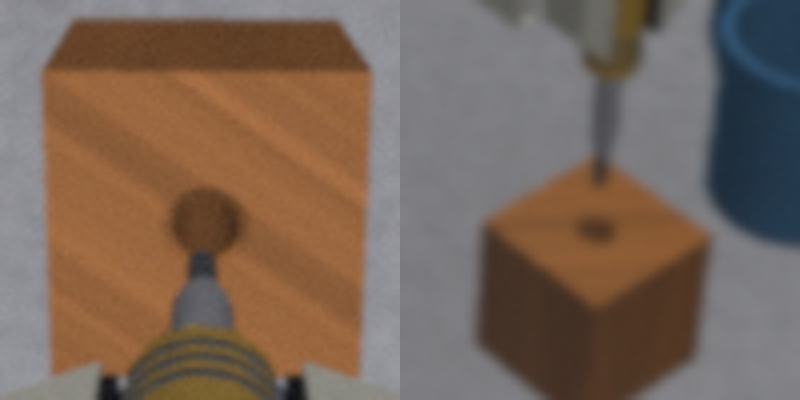

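The hole centre is at crop (205,222) and the tip at (203,252). That matches the expected parallax for a tip 20 mm up, and the side view is aligned as well. I'll descend.

```bash
python3 -m pendant '[{"linear":[0,0,-5],"twist":0},{"linear":[0,0,-10],"twist":0},{"linear":[0,0,-15],"twist":0},{"linear":[0,0,-20],"twist":0},{"linear":[0,0,-24],"twist":0},{"linear":[0,0,-28],"twist":0},{"linear":[0,0,-32],"twist":0},{"linear":[0,0,-32],"twist":0},{"linear":[0,0,-32],"twist":0}]'
```

```text
time: 16.6
tool_pos: [549.1, -204.5, 128.1]
tcp_rot: [3.141, -0.0, -0.0]
contact_force: [0.1, -0.7, -2.3]
grip_width: 20.9
```

```bash
python3 -m pendant '[{"linear":[0,0,-3],"twist":0},{"linear":[0,0,-6],"twist":0},{"linear":[0,0,-9],"twist":0},{"linear":[0,0,-12],"twist":0},{"linear":[0,0,-16],"twist":0},{"linear":[0,0,-16],"twist":0}]'
```

```text
time: 17.35
tool_pos: [548.8, -204.4, 111.5]
tcp_rot: [-3.141, 0.001, 0.0]
contact_force: [0.4, -0.2, -1.9]
grip_width: 20.6
```

Nose in, no contact force. Continuing to 2 mm above home, then slowly.

```bash
python3 -m pendant '[{"linear":[0,0,-4],"twist":0},{"linear":[0,0,-8],"twist":0},{"linear":[0,0,-12],"twist":0},{"linear":[0,0,-16],"twist":0},{"linear":[0,0,-20],"twist":0},{"linear":[0,0,-24],"twist":0},{"linear":[0,0,-27],"twist":0},{"linear":[0,0,-29],"twist":0},{"linear":[0,0,-29],"twist":0}]'
```

```text
time: 18.48
tool_pos: [548.9, -204.4, 82.8]
tcp_rot: [-3.141, 0.0, 0.0]
contact_force: [-0.5, 0.0, -1.3]
grip_width: 20.5
```

```bash
python3 -m pendant '[{"linear":[0,0,-1],"twist":0},{"linear":[0,0,-2],"twist":0},{"linear":[0,0,-2.5],"twist":0},{"linear":[0,0,-2.5],"twist":0}]'
```

```text
time: 18.98
tool_pos: [549.0, -204.5, 80.4]
tcp_rot: [-3.142, -0.0, -0.0]
contact_force: [-0.1, -0.2, -2.2]
grip_width: 20.3
```

```bash
python3 -m pendant '[{"linear":[0,0,-0.5],"twist":0},{"linear":[0,0,-1],"twist":0},{"linear":[0,0,-1],"twist":0}]'
```

```text
time: 19.35
tool_pos: [549.1, -204.5, 79.8]
tcp_rot: [3.141, -0.0, 0.0]
contact_force: [-1.2, 0.4, 2.2]
grip_width: 20.6
```

Contact with the block (force rose about 4 N): the shoulder is home. Releasing, then backing off upward.

```bash
python3 -m pendant '[{"linear":[0,0,0],"twist":0},{"linear":[0,0,0],"twist":0},{"linear":[0,0,0],"twist":0},{"linear":[0,0,0],"twist":0},{"linear":[0,0,0],"twist":0},{"linear":[0,0,0],"twist":0},{"linear":[0,0,0],"twist":0},{"linear":[0,0,0],"twist":0}]' 0
python3 -m pendant '[{"linear":[0,0,20],"twist":0},{"linear":[0,0,50],"twist":0},{"linear":[0,0,90],"twist":0},{"linear":[0,0,121],"twist":0},{"linear":[0,0,121],"twist":0},{"linear":[0,0,121],"twist":0},{"linear":[0,0,121],"twist":0}]'
python3 - <<'E'
from h import *
w=cap('wrist');d=cap('side');s=cap('scene')
for n,c in(('wrist',w),('side',d),('scene',s)):
    P=cloud(c); f=c['frame'].astype(int); b,g,r=f[...,0],f[...,1],f[...,2]
    red=(r>110)&(r-g>70)&(r-b>70)&(P[...,2]>130)&(P[...,2]<145)&(abs(P[...,1]+204)<25); p=P[red]; print(n,len(p),p.mean(0),np.percentile(p[:,2],80))
r=lambda c,y,x,h:cv2.resize(c['frame'][y:y+h,x:x+h],(400,400),interpolation=cv2.INTER_CUBIC)
cv2.imwrite('pics/ws5.png',np.hstack([r(w,110,170,200)if 0 else r(w,110,200,120),r(d,180,260,90)]))
E
```

```text
time: 20.35
tool_pos: [549.0, -204.5, 79.5]
tcp_rot: [3.142, -0.0, 0.0]
contact_force: [0.4, -0.1, 0.5]
grip_width: 91.3
time: 21.22
tool_pos: [548.4, -204.2, 199.0]
tcp_rot: [-3.14, 0.002, -0.0]
contact_force: [0.0, 0.5, 0.2]
grip_width: 91.8
wrist 581 [ 549.16639059 -201.89872649  133.47030014] 134.17558029977894
side 42 [ 545.71456343 -205.69011293  134.12650372] 135.2797433125941
scene 51 [ 549.30340143 -204.06389088  133.76008141] 134.66898586619732
```

View pics/ws5.png

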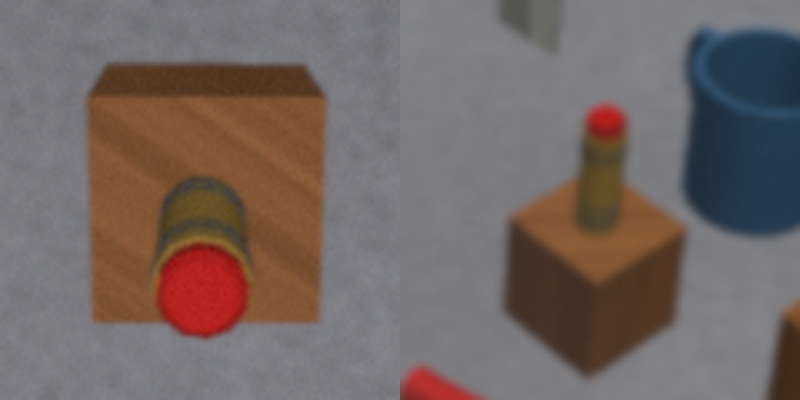

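The punch stands upright with its shoulder flat on the block (cap at crop (203,290), top at z≈134, as at the start). The mug and driver are undisturbed.

```bash
python3 -c "
from plant import bot; print(bot.close_job())"
```

```text
the job is handed in; nothing more can be done
None
```

I gripped the punch, set its nose into the red-ringed guide and pressed it down in small steps until the spring tripped. I then put it back in its own block, let go, backed off and handed the job in at about 21 s of the 54 s allowed.

- **Press:** the measured force on the tool rose to about 9 N, then fell to about 3.5 N at roughly 9–10 mm of travel. The pin carries about 2 N more than those readings, because the punch's own weight is included, so this matches the described trip. No reading went above 10 N. One reading, 7.6 N, came just after the drop and did not fit the falling curve. I put it down to noise, and the readings that followed settled at 3.4–4.3 N.
- **Punch at the end:** the cameras show it upright with its shoulder on the block and the cap top at about z = 134 mm, as at the start. The position estimates from the three cameras differ by up to about 4 mm, which is more than the stated 2 mm calibration. Each is within about 3 mm of its own estimate from before the move.
- **Other objects:** the last pictures show the mug and the visible end of the screwdriver where they were. I did not look at the pull handle again after the press, but nothing came near it.

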